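# Shut the guard and two-button start

## Robot

A 6-joint arm with a two-finger parallel gripper is mounted at the origin on a cart in front of the work surface, level with it; the furniture and walls round the work are solid. World frame = base frame: x ahead of the robot, y to its left, z up, the work surface at z = 0. Lengths are in mm, angles in degrees, forces in N, time in s.
With the tool pointing down it reaches from about 325 to 925 mm from the base axis. Payload 3.1 kg.
Tool frame: the origin (TCP) lies at the very end of the fingers, on their centre line; the grasp point (between the pads) lies grasp_offset behind it (grasp_offset is the distance from the TCP to the grasp point, in mm); z points along the fingers, y is the line along which they close (so a half turn about z gives the same grasp; the last joint's range is limited). The gripper opens to 85 mm and grips with 20 to 120 N. Pads are 22 mm wide; open, the fingers measure 114 mm over their backs; the gripper's body (76 mm by 85 mm) begins 54 mm behind the grasp point. The pads swing forward as they close: fully open they stand 13 mm farther back than shut.
Start: joints at [-70.657, 12.427, 92.441, -0, 75.132, -6.429], TCP at [271.763, -562.836, 231.3] pointing down, gripper open.
Joint ranges: [-157.48, 157.48], [-44.54, 120.13], [17.64, 146.25], [-64.5, 244.5], [7.68, 150.69], [-147.95, 147.95]. Speed limits (degrees/s): [159.86, 159.86, 180, 180, 180, 180].

## Interface

Orientations are given as [roll, pitch, yaw] about the fixed x, y, z axes, in that order (R = Rz(yaw) Ry(pitch) Rx(roll)).
In Python, from station import * gives the robot as it stands. Calls block until the motion is done:
- goto(position, orientation): joint-space move of the TCP to a pose.
- move_l(position, attitude=None, speed=150): straight line of the TCP; attitude=None keeps the orientation; speed is the mean speed in mm/s.
- move_j(angles): joint-space move.
- grip(opening, squeeze=None): finger opening in mm; squeeze is the grip in N (None keeps the last); returns when the fingers have stopped.
- wait(seconds).
- solve_ik(position, orientation): joint angles nearest the present ones, or None.
- get_obs(): the state.
- get_image(name): name is "side" or "top"; returns the picture (384x512x3 uint8, red, green, blue); there is no depth.
- get_calibration(name): a dict with "fx", "fy", "cx", "cy" (pixels), "D" ([k1, k2, p1, p2, k3] as OpenCV has them; the pictures are not rectified), "R" (3x3) and "t" (3): a world point X has camera coordinates R X + t. Camera axes: x right, y down, z forward; pixel columns grow to the right and rows downward; lengths in mm; the calibration is good to about 2 mm. A picture is of the moment at which its call begins. get_calibration takes no time and is no camera call.
A pose or a line that the arm cannot do raises Unreachable and nothing moves.
- sign_off(): hands the job in; it is judged then, once.
Trained networks look in the newest picture that a camera, given by its name, has taken for a name from the list of things; names that differ only in an ending like _2 or _b are one class to them, and where a whole thing is asked for, a point or a joint stands for the part that bears it (a point fixed in the world has none). Each returns a list of dicts, best first, with "score" (0 to 1); they miss things now and then, are a little off and sometimes report something else, mostly with a low value. They report only what shows in the picture. A call takes as long as a camera call. They do not tell look-alikes from the thing itself.
- spot_in(name, camera): "extent" ([centre column, centre row, width, height] in pixels, round what is visible of it).
- regions_of(name, camera): "region" (384x512 bool, what is visible of it) and "extent" ([centre column, centre row, width, height] in pixels, round what is visible of it).
The state is a dict: "t": time; "joint_pos": joint angles; "qvel": joint speeds; "effort": joint torques, N m; "tcp_pos": TCP position; "ee_rot": TCP orientation; "wrist_force": force on the tool from outside, world axes, zero at the start; "moment": the same for the moment, N m; "grip_width": finger opening in mm; "grip_force": force on a finger pad.
Only numpy, scipy, OpenCV 4.12 (cv2) and the standard library are available. Lean on these libraries where they do the work, as an engineer would, in place of code of your own. Each camera call takes 0.05 s, during which the arm holds its last target. There are 200 camera calls.

## Task

Start the gear run-in stand: push the sliding guard fully home over the worm wheel, and only then press both large mushroom buttons of the control box down together, one fingertip on each, hold both fully down for at least three seconds, then let go and move clear. The guard stays home, the small button between the mushrooms is never pressed, and nothing needs grasping: leave the loose parts around where they are.

Things in the scene. Friction and masses are not known exactly. Their poses are not given: they have to be found in the camera images.
- stand: gear run-in stand, fixed: a grey base 150 x 240 mm, 30 mm high, with a worm wheel (79 mm across, top at 109 mm) fixed upright on it and a clear sliding guard hood; origin on the table under the base's centre, z up; the guard slides along the stand's y axis, the wheel stands at y = -55 mm
- guard (a joint): how far the guard is open, m: 0 = fully home over the wheel (a hard stop), up to 0.092 open, growing along the stand's +y; it stays where it is left (friction 2.5 N, some damping)
- push_plate (a point): on the guard's upright grey closed end plate (126 mm wide along the stand's x, from 40 to 126 mm above the table): a point in the middle of its outer face, 95 mm above the table. The face looks along the stand's +y; pushing it along -y shuts the guard. The hood is 126 mm wide, 100 mm long, top 126 mm above the table, too wide to grasp. Moves with the guard; axes as the stand's
- control_box: control box, fixed: grey, 110 x 140 mm, lid 48 mm above the table, with three upright buttons in a row along its y axis: a large mushroom, a small button, a large mushroom; origin on the table under its centre, z up, the small button's axis goes through it
- left_cap_top (a point): the left large black mushroom button of the control box (left, the one at the box's + y): centre of its slightly domed cap's top, 73 mm above the table when up. Cap 30 mm across, 10 mm thick. The two mushroom centres are 62 mm apart along the box's y axis.
- right_cap_top (a point): the right large black mushroom button of the control box (right, the one at the box's - y): centre of its slightly domed cap's top, 73 mm above the table when up. Cap 30 mm across, 10 mm thick. The two mushroom centres are 62 mm apart along the box's y axis.
- left_button (a joint): travel of the left mushroom button, m: 0 up, 0.008 fully down (hard stop); springs back; 2 N to start, 5.2 N fully down
- right_button (a joint): travel of the right mushroom button, m: 0 up, 0.008 fully down (hard stop); springs back; 2 N to start, 5.2 N fully down
- small_button (a joint): travel of the small middle button, m: 0 up, 0.005 down; must stay up
- small_button_top (a point): top of the small button, 15 mm across, midway between the mushrooms, 56 mm above the table (17 mm lower than the mushrooms' tops)
- bearing_a: ball bearing, 62 mm across, 16 mm high, lying flat in front of the control box, loose; a bystander; origin under its centre
- wheel_a: loose worm wheel with shaft, 79 mm across, 97 mm high, standing beside the control box, on its +y side, loose; a bystander; origin under its centre
- bottle_a: small red bottle, 35 mm across, 109 mm high, standing behind the control box, loose; a bystander; origin under its centre
- worm_a: worm shaft 120 x 24 x 24 mm, lying in front of the stand, loose; a bystander; origin under its centre
- bearing_b: ball bearing, 62 mm across, 16 mm high, lying flat behind the stand, loose; a bystander; origin under its centre
- bearing_c: ball bearing, 62 mm across, 16 mm high, lying flat beside the control box, on its -y side, loose; a bystander; origin under its centre
Things that resemble listed ones, but are neither listed nor needed, are in the scene too. What is shaped like the control_box but red is not meant.

How it is judged (in metres and radians):
On the way, in this order (a step that is already met when the one before it is completed fails the run):
1. the guard is fully home (within 4 mm) (value of joint guard below 0.004 m), for 0.2 s.
2. both mushroom buttons are held down together (at least 6 of 8 mm), a finger on each, guard home, for 3 s (value of joint each of left_button, right_button above 0.006 m and contact force between each of left_button, right_button and the fingers above 0.5 N and value of joint guard below 0.006 m), for 3 s.
At the end, for the whole second after the job is handed in: guard home within 6 mm, all three buttons sprung back up within 1 mm, loose parts at rest (value of joint guard below 0.006 m and value of joint each of left_button, right_button, small_button below 0.001 m and linear speed of each of bearing_a, wheel_a, bottle_a, worm_a, bearing_b, bearing_c below 0.02 m/s); the robot touches nothing.
It fails at once if one mushroom button is pressed (over 5 mm) while the other is up (under 2 mm) ((value of joint left_button above 0.005 m and value of joint right_button below 0.002 m) or (value of joint right_button above 0.005 m and value of joint left_button below 0.002 m)).
It fails at once if a mushroom button is pressed (over 4 mm) while the guard is open (over 8 mm) (value of joint guard above 0.008 m and value of joint any of left_button, right_button above 0.004 m).
It fails at once if the small button is pressed (over 2 mm) (value of joint small_button above 0.002 m).
It fails at once if a loose part is moved over 30 mm or lifted over 15 mm (distance of any of bearing_a, wheel_a, bottle_a, worm_a, bearing_b, bearing_c from where it was at the start of the episode above 0.03 m or height (world z) of any of bearing_a, wheel_a, bottle_a, worm_a, bearing_b, bearing_c above 0.015 m).
It also fails if it takes over 64 s, if anything falls off the work surface, if the arm or the gripper's body presses on something with over 40 N, if the wrist force passes 120 N, or if a joint passes its speed limit or range.

## Working session

There is one attempt and no reset: what is moved stays moved. The work goes in short steps, each a Python script; the robot and the scene stay as the last script left them, time stands still between calls to the robot, and variables do not carry over. Pictures are saved under pics/ and viewed, at most 10 in all, crops included, and the job is handed in when it is done.

```bash
mkdir -p pics; python3 - <<'E'
from station import *
import cv2
for c in ("top","side"):
    im=get_image(c); cv2.imwrite(f"pics/{c}0.png",cv2.cvtColor(im,cv2.COLOR_RGB2BGR))
    k=get_calibration(c); print(c,k)
    for n in ("control_box","left_cap_top","small_button_top","stand","push_plate"):
        print(n,[(round(d["score"],2),[round(float(v),1) for v in d["extent"]]) for d in spot_in(n,c)])
o=get_obs(); print(o)
E
```

```text
top {'fx': 348.1188441796859, 'fy': 348.1188441796859, 'cx': 260.22637674224774, 'cy': 193.0439941910175, 'D': array([-0.00200381,  0.        ,  0.        ,  0.        ,  0.        ]), 'R': array([[ 0.00365072, -0.99974665,  0.02221039],
       [-0.98176441, -0.0078048 , -0.1899414 ],
       [ 0.19006662, -0.02111194, -0.98154417]]), 't': array([  10.35724213,  525.65266498, 1031.23238805])}
control_box [(0.94, [258.5, 242.3, 52.2, 41.8]), (0.77, [199.5, 191.2, 54.4, 38.5])]
left_cap_top [(0.59, [189.9, 189.0, 10.4, 8.4])]
small_button_top [(0.43, [334.8, 196.7, 81.9, 55.0])]
stand [(0.7, [335.2, 195.4, 81.2, 52.6])]
push_plate [(0.6, [335.8, 191.4, 38.6, 49.1])]
side {'fx': 364.3380506830727, 'fy': 364.3380506830727, 'cx': 261.18735188728425, 'cy': 182.35309099492846, 'D': array([-0.10202053,  0.        ,  0.        ,  0.        ,  0.        ]), 'R': array([[-0.92530042, -0.3789147 , -0.01558154],
       [-0.22840802,  0.58962398, -0.77470855],
       [ 0.30273571, -0.7132792 , -0.63212647]]), 't': array([475.59044493, 155.39255216, 815.52262361])}
control_box [(0.94, [311.4, 212.6,
[... 275 characters left out ...]
 65.0])]
{'t': 0.6, 'joint_pos': array([-7.06562905e+01,  1.24253010e+01,  9.24393775e+01,  1.09181919e-03,
        7.51299341e+01, -6.42814286e+00]), 'qvel': array([-0.07034186, -0.04826288, -0.06724051,  0.04981773,  0.0685726 ,
        0.00123378]), 'effort': array([-4.40414769e-04, -3.96584380e+01, -3.04032362e+01, -1.50859196e-04,
        1.21811110e-03,  2.37387155e-05]), 'tcp_pos': array([ 271.78553703, -562.85607506,  231.33851612]), 'ee_rot': array([ 1.79994528e+02, -4.45481868e-04,  2.57715723e+01]), 'wrist_force': array([ 2.43286372e-01, -8.42215824e-04,  1.06333673e+00]), 'moment': array([ 0.00375633, -0.03664047, -0.04432694]), 'grip_force': 0.0, 'grip_width': 85.18717212872802}
```

View pics/top0.png

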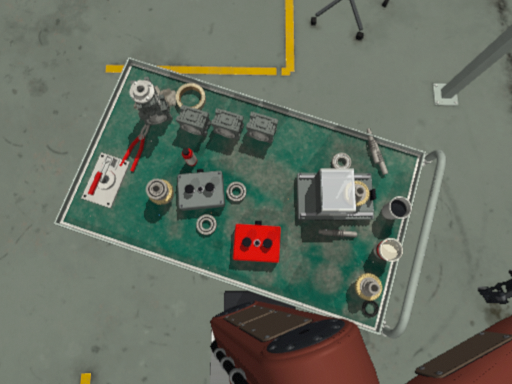

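View pics/side0.png

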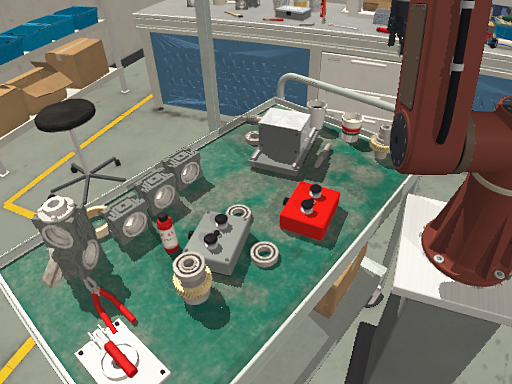

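The top view shows the grey box at (200,191), the red look-alike at (257,243), and the stand at (335,195) with its hood toward the left (+y). The grey box is the one meant, because the red one is excluded and the bearings, wheel and bottle stand round the grey one. I'll confirm that in one enlarged crop.

```bash
python3 - <<'E'
import cv2,numpy as np
t=cv2.imread("pics/top0.png");s=cv2.imread("pics/side0.png")
f=lambda im,x,y,w,h:cv2.resize(im[y:y+h,x:x+w],(400,300),interpolation=cv2.INTER_CUBIC)
cv2.imwrite("pics/crop.png",np.vstack([np.hstack([f(t,160,160,80,60),f(s,180,205,80,60)]),np.hstack([f(t,288,160,96,72),f(s,240,100,96,72)])]))
E
```

```text
(no output)
```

View pics/crop.png

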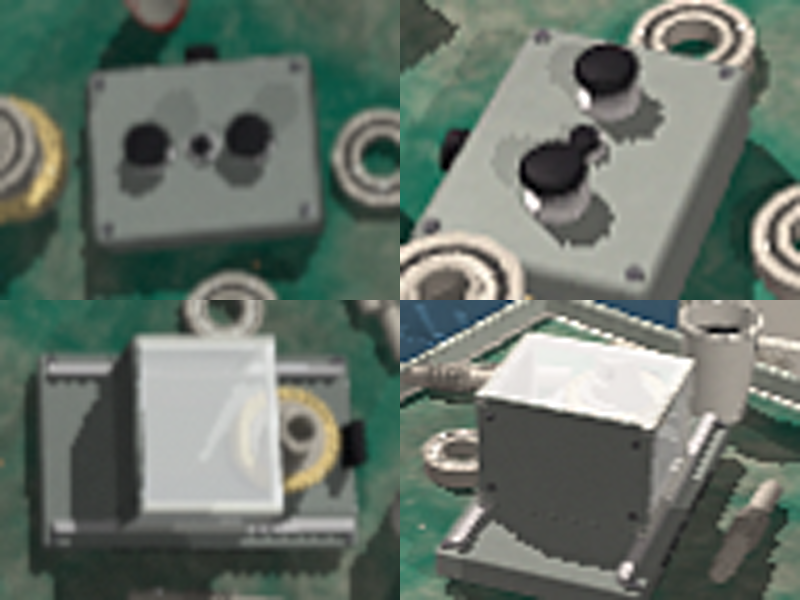

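Top left shows the grey box with its two black mushrooms at about (189,189) and (209,187), and the small button between them. Bottom shows the hood open on the +y side, with its grey plate facing left, and the worm wheel uncovered on the right.

```bash
cat > h.py <<'E'
import numpy as np,cv2
from station import *
def ray(c,p):
    k=get_calibration(c);K=np.array([[k["fx"],0,k["cx"]],[0,k["fy"],k["cy"]],[0,0,1]])
    u=cv2.undistortPoints(np.array([[p]],float),K,k["D"])[0,0]
    R=np.array(k["R"]);return -R.T@k["t"],R.T@np.array([u[0],u[1],1])
def at(c,p,z):
    o,d=ray(c,p);return o+d*(z-o[2])/d[2]
def tri(a,b):
    A=[];y=[]
    for c,p in(("top",a),("side",b)):
        o,d=ray(c,p);d=d/np.linalg.norm(d);M=np.eye(3)-np.outer(d,d);A.append(M);y.append(M@o)
    return np.linalg.lstsq(np.vstack(A),np.hstack(y),rcond=None)[0]
E
python3 - <<'E'
from h import *
np.set_printoptions(precision=1,suppress=True)
def blob(f,x,y,w,h,thr):
    im=cv2.imread(f)[y:y+h,x:x+w].max(2); n,l,s,c=cv2.connectedComponentsWithStats((im<thr).astype(np.uint8))
    return [(s[i],c[i]+[x,y]) for i in range(1,n) if s[i,4]>8]
print(blob("pics/top0.png",180,178,40,20,48)); print(blob("pics/side0.png",200,208,30,40,48))
L=(188.9,188.4);Rr=(209.1,186.4)
for n,p,q in(("L",L,(210.3,237)),("R",Rr,(221,218.4))): print(n,at("top",p,73),at("side",q,73),tri(p,q))
print("ctr box lid"); g=lambda x,y:(160+x/5-.4,160+y/5-.4)
P=[at("top",g(*q),48) for q in((90,72),(312,55),(322,232),(98,242))];print(np.array(P),[np.linalg.norm(P[i]-P[i-1]) for i in range(4)],sum(P)/4)
g=lambda x,y:(288+x/4.1667-.4,160+y/4.1667-.4)
for z,qs in((126,((135,38),(275,36),(281,212),(140,212))),(30,((40,53),(353,50),(358,245),(44,246)))):
    P=[at("top",g(*q),z) for q in qs];print(np.array(P),[np.linalg.norm(P[i]-P[i-1]) for i in range(4)],sum(P)/4)
g=lambda x,y:(240+(x-400)/4.1667-.4,100+(y-300)/4.1667-.4)
print("side plate top corners",at("side",g(478,398),126),at("side",g(650,430),126))
E
```

```text
[(array([25,  5,  9,  8, 55], dtype=int32), array([209.1, 186.7])), (array([ 5,  7,  8,  8, 55], dtype=int32), array([188.7, 188.8]))]
[(array([15,  6, 12, 10, 87], dtype=int32), array([221. , 218.5])), (array([  4,  22,  16,  14, 104], dtype=int32), array([212. , 237.2]))]
L [533.8 230.4  73. ] [532.8 233.9  73. ] [534.6 231.1  69.4]
R [540.5 169.5  73. ] [537. 176.  73.] [541.4 170.2  66.2]
ctr box lid
[[584.7 272.3  48. ]
 [597.  133.9  48. ]
 [484.4 124.9  48. ]
 [477.2 262.1  48. ]] [np.float64(107.90779534887676), np.float64(138.94118961901916), np.float64(112.87382642364415), np.float64(137.38747089296555)] [535.8 198.3  48. ]
[[ 585.1 -160.3  126. ]
 [ 587.5 -259.7  126. ]
 [ 462.  -257.8  126. ]
 [ 461.4 -160.1  126. ]] [np.float64(123.70176053808393), np.float64(99.41732249515563), np.float64(125.47172063710867), np.float64(97.72500671932524)] [ 524.  -209.5  126. ]
[[ 598.2 -105.5   30. ]
 [ 602.9 -348.8   30. ]
 [ 451.1 -343.8   30. ]
 [ 448.9 -106.1   30. ]] [np.float64(149.3588226091317), np.float64(243.29248357113437), np.float64(151.88407189736077), np.float64(237.7256930711053)] [ 525.3 -226.    30. ]
side plate top corners [ 583.9 -154.6  126. ] [ 463.  -156.4  126. ]
```

Sizes check out: lid 108-113 x 138 mm, hood 99 x 125 mm, cap spacing 61 mm, base 150 x 240 mm. Next is the guard push.

```bash
python3 - <<'E'
from h import *
np.set_printoptions(precision=1,suppress=True)
grip(0)
O=[180,0,90.8]
goto([523,-105,225],O); move_l([523,-105,85],speed=200)
o=get_obs();print(o["t"],o["tcp_pos"]);f0=o["wrist_force"].copy()
y=-120
move_l([523,y,85],speed=100)
log=[]
while y>-245:
    y-=4; move_l([523-(y+120)*.015,y,85],speed=50)
    o=get_obs();f=(o["wrist_force"]-f0)[1];log.append((y,round(o["tcp_pos"][1],1),round(f,1)))
    if f>12: break
print(*log,o["t"])
im=get_image("top");b=cv2.cvtColor(im,cv2.COLOR_RGB2BGR)[150:240,270:390];
im=get_image("side");s=cv2.cvtColor(im,cv2.COLOR_RGB2BGR)[90:180,230:350]
cv2.imwrite("pics/g.png",cv2.resize(np.hstack([b,s]),None,fx=3.3,fy=3.3,interpolation=cv2.INTER_CUBIC))
E
```

```text
4.1083 [ 524.  -105.6   86. ]
(-124, np.float64(-124.1), np.float64(-1.3)) (-128, np.float64(-128.1), np.float64(-0.6)) (-132, np.float64(-132.2), np.float64(0.4)) (-136, np.float64(-136.2), np.float64(-1.0)) (-140, np.float64(-140.2), np.float64(-0.4)) (-144, np.float64(-144.2), np.float64(-0.9)) (-148, np.float64(-148.2), np.float64(0.2)) (-152, np.float64(-152.2), np.float64(1.2)) (-156, np.float64(-156.3), np.float64(0.9)) (-160, np.float64(-160.5), np.float64(0.4)) (-164, np.float64(-164.5), np.float64(0.0)) (-168, np.float64(-168.5), np.float64(0.5)) (-172, np.float64(-172.5), np.float64(0.5)) (-176, np.float64(-176.5), np.float64(0.7)) (-180, np.float64(-180.5), np.float64(0.2)) (-184, np.float64(-184.5), np.float64(1.1)) (-188, np.float64(-188.5), np.float64(1.3)) (-192, np.float64(-192.5), np.float64(-0.1)) (-196, np.float64(-196.5), np.float64(0.2)) (-200, np.float64(-200.5), np.float64(1.0)) (-204, np.float64(-204.5), np.float64(1.0)) (-208, np.float64(-208.5), np.float64(1.2)) (-212, np.float64(-212.5), np.float64(1.2)) (-216, np.float64(-216.5), np.float64(1.1)) (-220, np.float64(-218.1), np.float64(6.8)) (-224, np.float64(-218.0), np.float64(18.3)) 10.9083
```

View pics/g.png

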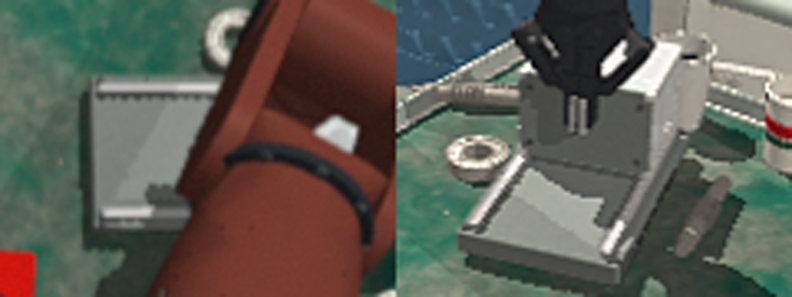

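The guard hit its hard stop at y=-218 mm (18 N), and the side view shows the hood over the wheel's end of the base. Next I'll back off, check that the guard stays, and hover over the caps.

```bash
python3 - <<'E'
from h import *
np.set_printoptions(precision=1,suppress=True)
move_l([523,-185,85],speed=100); move_l([523,-185,210],speed=200)
O=[180,0,5]
goto([537.5,200,190],O); grip(48); move_l([537.5,200,100],speed=150)
o=get_obs();print(o["t"],o["tcp_pos"],o["grip_width"],o["wrist_force"])
b=cv2.cvtColor(get_image("top"),cv2.COLOR_RGB2BGR)[140:240,160:380]
s=cv2.cvtColor(get_image("side"),cv2.COLOR_RGB2BGR)[180:260,170:280]
cv2.imwrite("pics/b.png",np.vstack([cv2.resize(b,(550,250),interpolation=cv2.INTER_CUBIC),cv2.resize(s,(550,350),interpolation=cv2.INTER_CUBIC)]))
E
```

```text
15.4917 [538.2 200.2 100.7] 48.049231857735904 [-0.3  0.2  1.1]
```

View pics/b.png

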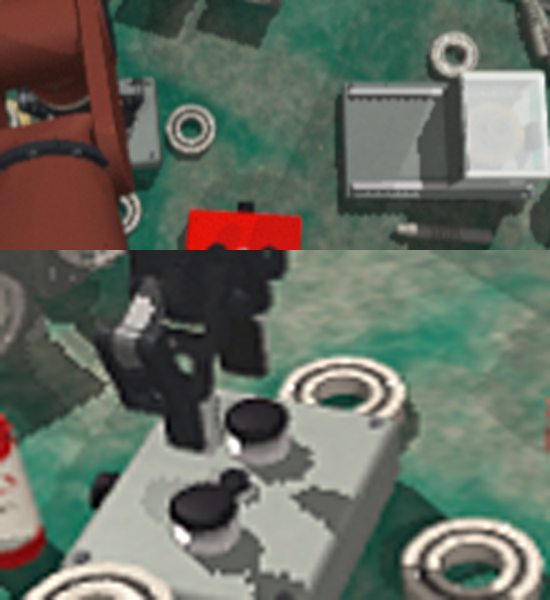

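The hood now covers the wheel. I'll check the fingertip positions by projection before descending.

```bash
python3 - <<'E'
from h import *
np.set_printoptions(precision=1,suppress=True)
for z in(100,104,108,112): print(z,at("side",(208,223.4),z),at("side",(218.6,207.4),z))
E
```

```text
100 [541.  222.6 100. ] [542.9 171.  100. ]
104 [538.7 225.9 104. ] [540.6 174.6 104. ]
108 [536.4 229.2 108. ] [538.2 178.3 108. ]
112 [534.1 232.5 112. ] [535.9 182.  112. ]
```

```bash
python3 - <<'E'
from h import *
np.set_printoptions(precision=1,suppress=True)
f0=get_obs()["wrist_force"].copy(); z=82; move_l([537.5,200,z],speed=60); log=[]
while z>48:
    z-=1.5; move_l([537.5,200,z],speed=30)
    o=get_obs();f=o["wrist_force"]-f0;log.append((z,round(float(o["tcp_pos"][2]),1),round(float(f[2]),1),round(float(o["moment"][0]),2)))
    if f[2]>24: break
print(*log,sep="\n")
wait(0.5);o=get_obs();print(o["t"],o["tcp_pos"],o["wrist_force"]-f0,o["moment"])
s=cv2.cvtColor(get_image("side"),cv2.COLOR_RGB2BGR)[180:260,170:280]
cv2.imwrite("pics/p.png",cv2.resize(s,(770,560),interpolation=cv2.INTER_CUBIC))
wait(3.3);o=get_obs();print(o["t"],o["wrist_force"]-f0)
E
```

```text
(80.5, 80.6, -0.9, 0.03)
(79.0, 79.0, -0.8, 0.02)
(77.5, 77.4, 0.0, 0.02)
(76.0, 75.8, 0.1, 0.01)
(74.5, 74.3, -0.4, -0.06)
(73.0, 72.8, -0.4, -0.01)
(71.5, 71.4, -0.5, 0.02)
(70.0, 70.2, 1.1, -0.03)
(68.5, 69.0, 3.8, 0.0)
(67.0, 67.5, 5.3, -0.01)
(65.5, 66.2, 6.4, -0.09)
(64.0, 64.9, 7.7, -0.07)
(62.5, 63.6, 7.6, -0.13)
(61.0, 62.3, 9.2, -0.12)
(59.5, 61.9, 14.4, -0.32)
(58.0, 61.8, 21.6, -0.44)
(56.5, 61.7, 28.9, -0.58)
20.7917 [538.  200.2  61.7] [-11.4  -2.9  28.9] [-0.6  1.9 -0. ]
24.1417 [-11.   -3.8  28.2]
```

View pics/p.png

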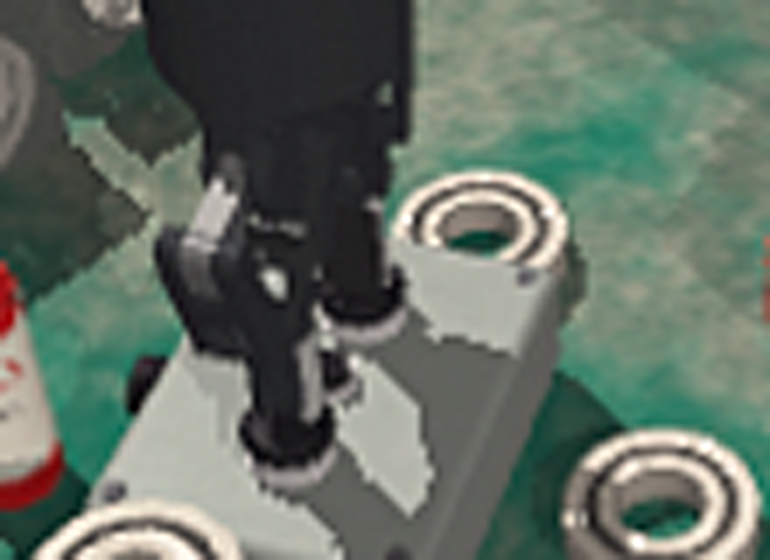

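Both fingertips sit centred on their caps with both buttons bottomed (steep force rise after about 8 mm of travel), and the hold was over 3.8 s. Now I'll let go.

```bash
python3 - <<'E'
from h import *
wait(0.5)
move_l([537.5,200,85],speed=40); move_l([537.5,200,220],speed=150)
goto([450,0,260],[180,0,5])
wait(0.5);o=get_obs();print(o["t"],o["tcp_pos"],o["wrist_force"])
b=cv2.cvtColor(get_image("top"),cv2.COLOR_RGB2BGR)[140:250,140:390]
cv2.imwrite("pics/e.png",cv2.resize(b,(750,330)))
E
```

```text
27.95 [4.50105001e+02 2.70464796e-01 2.59918482e+02] [-0.04969764  0.49585563 -0.16765158]
```

View pics/e.png

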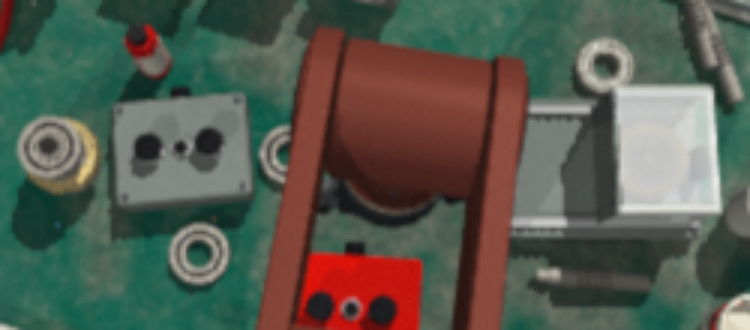

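The guard is home, the buttons look up, the loose parts in view look undisturbed and the arm is clear, so I'm handing in.

```bash
python3 -c "
from station import *
print(sign_off())"
```

```text
the job is handed in; nothing more can be done
None
```

I pushed the guard home, held both mushroom buttons of the grey box fully down together for over 3.8 s, released them, moved clear and handed the job in at about 28 s; the verdict was not shown.

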